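# Snap a nested pencil tray into the sloping desk stand

### The job

Lift the top pencil tray off the nested stack, leaving the other two nested and where they are, and fit it into the sprung dock on the sloping desk stand: push it square to the slope, past the resistance of the two rollers, until it snaps in and lies fully home on the board. Stop pushing once it has snapped rather than bearing down hard on it, let go, and leave the roll of tape, the jar and the round tin undisturbed.

Things in the scene. Friction and masses are not known exactly. Their poses are not given: they have to be found in the camera images.
- tray_top: Topmost of three identical bare aluminium pencil trays, the one to move; 160 mm long (own y), 56 wide (x), 34 high, 0.10 to 0.20 kg. Origin: centre of its underside, z up out of the open top. Up to 18 mm height the body is only 148 x 44 mm; above it an upright rim band, 160 x 56 mm outside, 4 mm thick, height 18 to 34 mm, to grip across the 56 mm. Fits the dock either way round.
- tray_mid: Second tray, identical, to leave alone. Stacked origins are 22 mm apart: the tray above stands on a shoulder inside, 12 mm deep in this rim with 2 mm play, so lift straight up at least 15 mm before going sideways. The outsides of the rims are in line: this one begins 22 mm below the top tray's upper edge, and fingers reaching deeper take both.
- tray_low: Lowest tray, identical, standing on the desk, to be left alone. Origin: centre of its underside.
- dock: Dark steel dock on the board (250 x 220 mm) of a fixed wooden stand. Origin: its centre on the board, 85 mm above the desk. z: square out of the board, 30 degrees from vertical, towards the robot; x: up the slope; y: level, along the dock. Home: tray origin on dock origin, z along z, length along y. It goes in along -z and comes to rest on the board, between two low end blocks with 2.5 mm play.
- roller_left (a point): Axis centre of the steel roller (radius 8, 36 mm long along the dock's x) at the dock's +y end, at y 84.5, z 42 mm of the dock, sprung towards the dock's middle and yielding outward along y. At rest it overhangs the end rim of a tray in the dock by 3.5 mm. The rim band meets it when the tray's underside is 30 mm above the board.
- roller_right (a point): The same at the -y end. Up to about 20 N (half, if one end goes in first) at first contact drives the rollers apart; the resistance then drops to little while the 16 mm rim band passes. From 7 mm above the board the rollers close over the rim's upper edge and draw the tray down with up to 15 N; at home they clear it by 1 mm. Steel end plates, 52 mm high, stand behind them at y = +/-107 mm.
- guide (a point): Foot, on the board, of one of four guide posts (x = +/-33, y = +/-57 mm of the dock; this one +x +y), 14 mm wide along y, 70 mm high, tops flared outward from 55 mm up. Between the posts the gap in x is 61 mm for the 56 mm tray. The middle 100 mm of the tray's length is free for fingers on both sides.
- tape: Roll of paper tape lying flat, 96 mm across, 26 mm high; bystander. Origin: centre of the underside.
- jar: White ceramic water jar, empty, 72 mm across, 95 mm high; bystander. Origin: centre of the underside.
- tin: Closed round aluminium tin, 84 mm across, 32 mm high; bystander. Origin: centre of the underside.
Not all that is in view belongs to the job. Leave any brown or purple look-alike of the tray_top alone.

How it is judged:
On the way, in this order (a step that is already met when the one before it is completed fails the run):
1. the top tray is lifted clear of the stack, the other two still nested (z of tray_top in the frame of tray_mid above 0.045 m and x of tray_mid in the frame of tray_low between -0.006 and 0.006 m and y of tray_mid in the frame of tray_low between -0.006 and 0.006 m and z of tray_mid in the frame of tray_low below 0.026 m and angle between tray_mid's own z axis and vertical below 0.1 rad), for 0.1 s.
2. the tray is snapped home in the dock (x of tray_top in the frame of dock between -0.005 and 0.005 m and y of tray_top in the frame of dock between -0.004 and 0.004 m and z of tray_top in the frame of dock between -0.003 and 0.003 m and angle between the z axis of tray_top and the z axis of dock, either way round below 0.03 rad and y of roller_left in the frame of dock below 0.086 m and y of roller_right in the frame of dock above -0.086 m), for 0.2 s.
At the end, for the whole second after the job is handed in: Top tray home in the dock: within 5 mm along the slope, 4 mm along the dock, 3 mm in height, 0.03 rad, both rollers within 1.5 mm of rest; still. Middle tray nested in the lowest (6 mm sideways, raised under 4 mm, tilt under 0.1 rad). Lower trays, tape, jar and tin each within 30 mm of their start (all of step 2 and x of tray_mid in the frame of tray_low between -0.006 and 0.006 m and y of tray_mid in the frame of tray_low between -0.006 and 0.006 m and z of tray_mid in the frame of tray_low below 0.026 m and angle between tray_mid's own z axis and vertical below 0.1 rad and linear speed of tray_top below 0.02 m/s and distance of each of tape, jar, tin, tray_mid, tray_low from where it was at the start of the episode below 0.03 m); the robot touches nothing.
It fails at once if the middle tray dragged up out of the lowest (over 6 mm) (z of tray_mid in the frame of tray_low above 0.028 m).
It fails at once if the tray rammed into the dock (over 60 N between tray and dock) (contact force between tray_top and dock above 60 N).
It fails at once if a bystander pushed over 30 mm or tipped over 0.5 rad, or the two lower trays pushed over 30 mm (distance of any of tape, jar, tin, tray_mid, tray_low from where it was at the start of the episode above 0.03 m or angle between any of tape, jar, tin's own z axis and vertical above 0.5 rad).
It also fails if it takes over 51 s, if anything falls off the work surface, if the arm or the gripper's body presses on something with over 40 N, if the wrist force passes 120 N, or if a joint passes its speed limit or range.

### The arm

A 6-joint arm with a two-finger parallel gripper is mounted at the origin on the work surface. World frame = base frame: x ahead of the robot, y to its left, z up, the work surface at z = 0. Lengths are in m, angles in rad, forces in N, time in s.
With the tool pointing down it reaches from about 0.35 to 1 m from the base axis. Payload 7.1 kg.
Tool frame: the origin (TCP) lies between the finger pads; the fingertips stand 22 mm ahead of it and the grasp point (between the pads) lies 3 mm ahead of it; z points along the fingers, y is the line along which they close (so a half turn about z gives the same grasp; the last joint's range is limited). The gripper opens to 85 mm and grips with 20 to 120 N. Pads are 22 mm wide; open, the fingers measure 114 mm over their backs; the gripper's body (76 mm by 85 mm) begins 54 mm behind the grasp point. The pads swing forward as they close: fully open they stand 13 mm farther back than shut.
Start: joints at [-1.275, 0.423, 1.63, -0, 1.089, -0.019], TCP at [0.194, -0.594, 0.253] pointing down, gripper open.
Joint ranges: [-3, 3], [-0.9, 2.11], [0.09, 2.58], [-1.31, 4.45], [0.11, 2.69], [-2.54, 2.54]. Speed limits (rad/s): [2.39, 2.39, 3.01, 3.14, 3.14, 3.14].

### API

Orientations are given as a rotation vector (axis times angle).
In Python, from rig import manip gives the robot as it stands. The module is installed in compiled form; this text tells all that it offers. Calls block until the motion is done:
- manip.move_to(position, orientation): joint-space move of the TCP to a pose.
- manip.servo_line(position, orientation=None, rate=0.15): straight line of the TCP; orientation=None keeps the orientation; rate is the mean speed in m/s.
- manip.set_joints(angles): joint-space move.
- manip.command_gripper(opening, f_grip=None): finger opening in m; f_grip is the grip in N (None keeps the last); returns when the fingers have stopped.
- manip.hold(seconds).
- manip.solve_ik(position, orientation): joint angles nearest the present ones, or None.
- manip.camera(name): name is "side" or "top" or "wrist"; returns a dict with "image" (400x640x3 uint8, red, green, blue), "fx", "fy", "cx", "cy" (pixels), "cam_to_world" (4x4, takes a point from camera to world coordinates); the wrist camera has in their place "mount" (4x4, takes a point from camera to tool coordinates, whose origin is the TCP and whose axes are the flange's). Camera axes: x right, y down, z forward; pixel columns grow to the right and rows downward; lengths in m; the calibration is good to about 2 mm. The wrist camera is an equidistant fisheye: a pixel r from the principal point sees the ray r / f radians off the axis. A picture is of the moment at which its call begins: read the wrist's pose just before it. There is no depth.
A pose or a line that the arm cannot do raises manip.IKError and nothing moves.
- manip.sign_off(): hands the job in; it is judged then, once.
Readings, each from a call of its own:
- manip.get_time(): time.
- manip.get_joint_positions(): joint angles.
- manip.get_joint_vel(): joint speeds.
- manip.get_tau(): joint torques, N m.
- manip.get_position(): TCP position.
- manip.get_ee_rot(): TCP orientation.
- manip.get_contact_force(): force on the tool from outside, world axes, zero at the start.
- manip.get_torque(): the same for the moment, N m.
- manip.get_width(): finger opening in m.
- manip.get_grip_force(): force on a finger pad.
Only numpy, scipy, OpenCV 4.12 (cv2) and the standard library are available. Lean on these libraries where they do the work, as an engineer would, in place of code of your own. Each camera call takes 0.05 s, during which the arm holds its last target. There are 200 camera calls.

## Working session

There is one attempt and no reset: what is moved stays moved. The work goes in short steps, each a Python script; the robot and the scene stay as the last script left them, time stands still between calls to the robot, and variables do not carry over. Pictures are saved under pics/ and viewed, at most 13 in all, crops included, and the job is handed in when it is done.

```bash
mkdir -p pics; python3 - <<'E'
from rig import manip
import cv2,numpy as np
for n in ("top","side"):
    c=manip.camera(n); cv2.imwrite(f"pics/{n}0.png",c["image"][:,:,::-1])
    print(n,c["fx"],c["fy"],c["cx"],c["cy"]); print(np.round(c["cam_to_world"],4).tolist())
print(manip.get_time(),manip.get_ee_rot())
E
```

```text
top 399.90819191817735 399.90819191817735 321.349122127886 198.11782031303778
[[-0.0029, -0.9819, 0.1894, 0.4005], [-0.9998, -0.0011, -0.0212, -0.0337], [0.021, -0.1894, -0.9817, 1.1002], [0.0, 0.0, 0.0, 1.0]]
side 508.7610805096818 508.7610805096818 314.7138884589273 194.27596892036365
[[-0.7068, -0.5214, 0.4781, -0.0486], [-0.7072, 0.5374, -0.4594, 0.5963], [-0.0174, -0.6629, -0.7485, 1.1024], [0.0, 0.0, 0.0, 1.0]]
0.1 [-3.10136120e+00 -4.92222653e-01  2.93945644e-04]
```

View pics/top0.png

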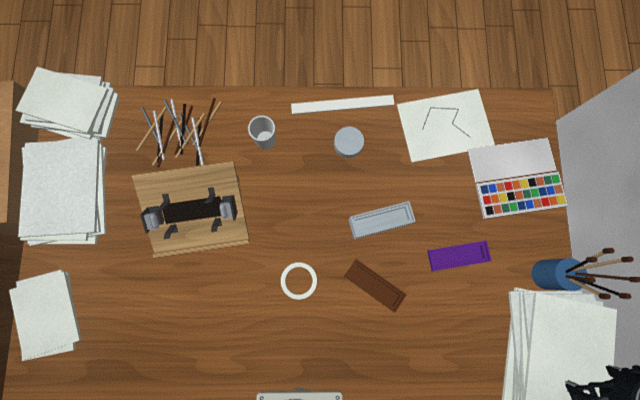

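View pics/side0.png

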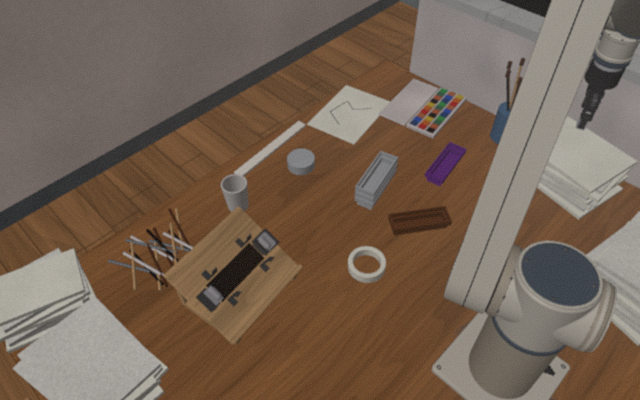

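Top view: the candidates are the grey stack (382,220), the brown tray (375,285) and the purple tray (459,256). I choose the grey aluminium stack, because the brown and purple ones are look-alikes. The dock is at (192,211), the jar at (261,130), the tin at (349,142) and the tape at (298,281). Next, a close crop.

```bash
python3 - <<'E'
import cv2,numpy as np
t=cv2.imread("pics/top0.png");s=cv2.imread("pics/side0.png")
def cr(i,x,y,w=100,h=75): return cv2.resize(i[y:y+h,x:x+w],(400,300),interpolation=cv2.INTER_CUBIC)
a=np.vstack([np.hstack([cr(t,330,185),cr(s,325,140)]),np.hstack([cr(t,140,170,110,82),cr(s,185,215,120,90)])])
cv2.imwrite("pics/crop0.png",a)
E
```

```text
(no output)
```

View pics/crop0.png

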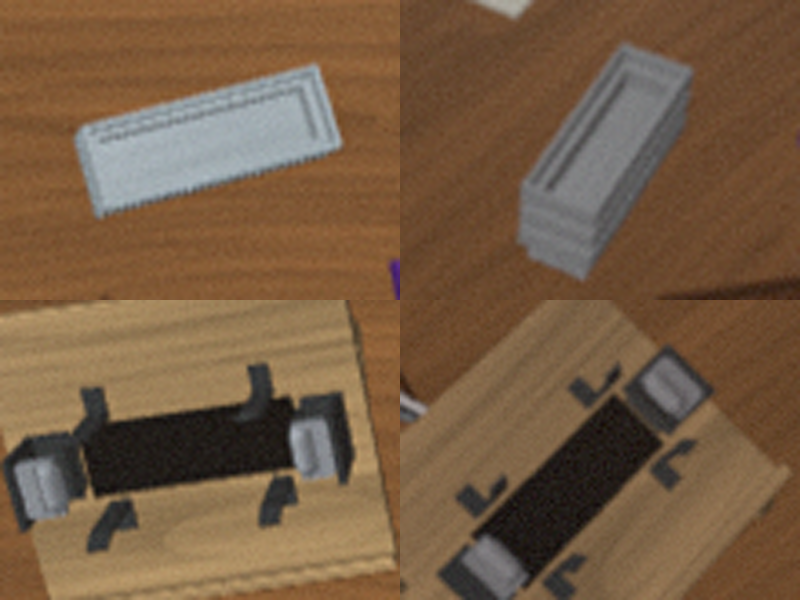

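The crop confirms it: a bare grey nested stack of three trays, long axis about 15° off the image horizontal. The black strip is the dock floor, with rollers at both ends and four dark posts. Next come rough positions, then wrist views of each.

```bash
cat > h.py <<'E'
from rig import manip
import numpy as np, cv2
from scipy.spatial.transform import Rotation as R
def ray(c,uv):
    uv=np.atleast_2d(np.float64(uv))
    if "mount" in c:
        d=(uv-[c["cx"],c["cy"]])/[c["fx"],c["fy"]]; t=np.linalg.norm(d,axis=1,keepdims=True)
        v=np.hstack([d/np.maximum(t,1e-9)*np.sin(t),np.cos(t)]); T=c["T"]@c["mount"]
    else:
        v=np.hstack([(uv-[c["cx"],c["cy"]])/[c["fx"],c["fy"]],np.ones((len(uv),1))]); T=c["cam_to_world"]
    v=v@T[:3,:3].T; return T[:3,3],v/np.linalg.norm(v,axis=1,keepdims=True)
def plane(c,uv,p0,n=(0,0,1)):
    o,v=ray(c,uv); n=np.array(n); return o+v*(((np.array(p0)-o)@n)/(v@n))[:,None]
def tri(obs):
    A=np.zeros((3,3));b=np.zeros(3);L=[]
    for c,uv in obs:
        o,v=ray(c,uv);P=np.eye(3)-np.outer(v[0],v[0]);A+=P;b+=P@o;L.append((P,o))
    x=np.linalg.solve(A,b); return x,[round(1e3*np.linalg.norm(P@(x-o)),1) for P,o in L]
def wrist():
    T=np.eye(4);T[:3,3]=manip.get_position();T[:3,:3]=R.from_rotvec(manip.get_ee_rot()).as_matrix()
    c=dict(manip.camera("wrist"));c["T"]=T;return c
def ori(z,y):  # tool rotvec from z and closing direction
    z=np.array(z,float);z/=np.linalg.norm(z);y=np.array(y,float);y-=z*(y@z);y/=np.linalg.norm(y)
    return R.from_matrix(np.column_stack([np.cross(y,z),y,z])).as_rotvec()
E
python3 - <<'E'
from h import *
import pickle
t=manip.camera("top");s=manip.camera("side")
P=plane(t,[(350,217.5),(409.5,201.75),(415.25,221.75),(355,238.25)],[0,0,.078]); print(P.round(4),P.mean(0))
print(np.linalg.norm(np.diff(P,axis=0),axis=1))
print(tri([(t,(192,212)),(s,(236,272))]))
# board corners top/side: tape,jar,tin
tp=lambda u,v:(140+u/3.636,170+(v-300)/3.66)
sd=lambda u,v:(185+(u-400)/3.333,215+(v-300)/3.333)
f={"padUL":((85,422),(470,535)),"padLR":((295,470),(665,440)),"padUR":((290,398),(615,395)),"padLL":((95,497),(530,590))}
for k,(a,b) in f.items(): print(k,tri([(t,tp(*a)),(s,sd(*b))]))
print(plane(t,[(298,281),(261,130),(349,142)],[0,0,.03]).round(3))
c=wrist(); print(c["fx"],c["cx"],c["cy"],c["mount"].round(3).tolist())
E
```

```text
[[ 0.5468 -0.1296  0.078 ]
 [ 0.5883 -0.286   0.078 ]
 [ 0.5357 -0.2986  0.078 ]
 [ 0.4932 -0.1416  0.078 ]] [ 0.54099012 -0.21393932  0.078     ]
[0.1617634  0.05408208 0.16265186]
(array([0.56014624, 0.27459507, 0.08608837]), [np.float64(0.5), np.float64(0.5)])
padUL (array([0.58144283, 0.34740101, 0.08731903]), [np.float64(0.5), np.float64(0.5)])
padLR (array([0.54732538, 0.19944228, 0.08384767]), [np.float64(1.5), np.float64(1.5)])
padUR (array([0.59671237, 0.20291876, 0.09488794]), [np.float64(1.1), np.float64(1.1)])
padLL (array([0.52928263, 0.34166423, 0.07010395]), [np.float64(2.6), np.float64(2.6)])
[[ 0.386  0.005  0.03 ]
 [ 0.802  0.112  0.03 ]
 [ 0.767 -0.135  0.03 ]]
309.70691628693146 321.5586162369693 197.4351787285054 [[0.001, -0.951, -0.309, 0.08], [1.0, 0.001, -0.001, 0.0], [0.001, -0.309, 0.951, -0.12], [0.0, 0.0, 0.0, 1.0]]
```

```bash
python3 - <<'E'
from h import *
ty=np.array([-.0415,.1564,0]);ty/=np.linalg.norm(ty);tx=np.array([ty[1],-ty[0],0])
dy=np.array([-.116,.993,0]);h=np.array([.993,.116,0]);dz=np.array([0,0,1])*np.cos(np.pi/6)-.5*h;dx=np.cross(dy,dz)
D=np.array([.5637,.273,.085])
for s in (1,-1):
    print(s,manip.solve_ik([.541,-.214,.2],ori([0,0,-1],s*tx)),manip.solve_ik(D+.17*dz,ori(-dz,s*dx)),manip.solve_ik(D+.03*dz,ori(-dz,s*dx)))
s=-1 if manip.solve_ik([.541,-.214,.2],ori([0,0,-1],tx)) is None else 1
E
```

```text
1 [-3.97131822e-01  4.26936017e-01  1.76711455e+00 -4.44089210e-16
  9.47542082e-01 -6.56500138e-01] [ 0.59884279  0.21560471  2.10974107 -0.6160192   0.41314398  1.00114684] [ 0.53160596  0.52278402  2.03681586 -1.13481485  0.22439533  1.48983177]
-1 [-3.97131822e-01  4.26936017e-01  1.76711455e+00 -8.88178420e-16
  9.47542082e-01  2.48509252e+00] [ 0.59884279  0.21560471  2.10974107 -0.6160192   0.41314398 -2.14044581] [ 0.53160596  0.52278402  2.03681586 -1.13481485  0.22439533 -1.65176088]
```

```bash
cat >> h.py <<'E'
ty=np.array([-.0415,.1564,0]);ty/=np.linalg.norm(ty);tx=np.array([ty[1],-ty[0],0])
dy=np.array([-.116,.993,0]);h=np.array([.993,.116,0]);dz=np.array([0,0,1])*np.cos(np.pi/6)-.5*h;dx=np.cross(dy,dz)
D=np.array([.5637,.273,.085])
E
python3 - <<'E'
from h import *
import pickle
manip.move_to([.541,-.214,.204],ori([0,0,-1],tx)); a=wrist(); print(manip.get_time())
manip.move_to(D+.16*dz,ori(-dz,dx)); b=wrist(); print(manip.get_time())
pickle.dump((a,b),open("w.pkl","wb"))
cv2.imwrite("pics/w.png",np.vstack([cv2.resize(i["image"][50:350,120:520,::-1],(400,300)) for i in (a,b)]))
E
```

```text
2.175
3.9833
```

View pics/w.png

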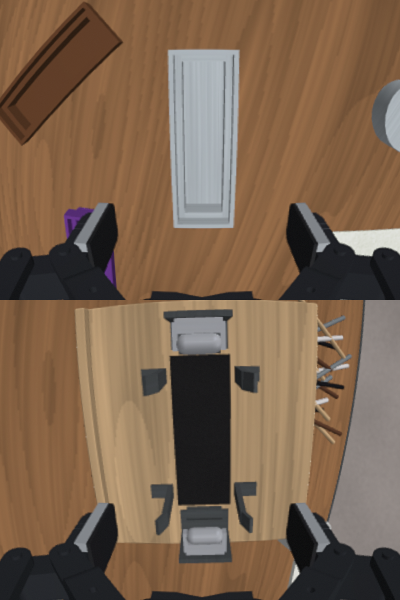

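Wrist views: the tray rim spans (168,50) to (240,228) in the upper half. In the lower half the black dock floor spans (170,355) to (230,505), with rollers at about (199,343) and (206,535). I'll fit both precisely.

```bash
python3 - <<'E'
from h import *
import pickle
a,b=pickle.load(open("w.pkl","rb"))
im=a["image"].astype(int); sat=im.max(2)-im.min(2)
m=((sat<40)&(im.min(2)>100)).astype(np.uint8); m[:,:270]=0;m[:,375:]=0;m[300:]=0
m=cv2.morphologyEx(m,cv2.MORPH_CLOSE,np.ones((7,7)))
c=max(cv2.findContours(m,0,1)[0],key=cv2.contourArea)[:,0]
P=plane(a,c,[0,0,.078])
(cc,sz,an)=cv2.minAreaRect((P[:,:2]*1000).astype(np.float32)); print("tray",cc,sz,an,"prior yaw",np.degrees(np.arctan2(-ty[0],ty[1])), "px",c.min(0),c.max(0))
im=b["image"].astype(int)
m=(im.max(2)<45).astype(np.uint8); m[:,:280]=0;m[:,360:]=0;m[:95]=0;m[265:]=0
m=cv2.morphologyEx(m,cv2.MORPH_OPEN,np.ones((5,5)))
c=max(cv2.findContours(m,0,1)[0],key=cv2.contourArea)[:,0]
P=plane(b,c,D,dz)-D; Q=np.column_stack([P@dx,P@dy])*1000
print("pad",cv2.minAreaRect(Q.astype(np.float32)),c.min(0),c.max(0))
crop=lambda y:cv2.resize(b["image"][y:y+100,250:383,::-1],(798,600),interpolation=cv2.INTER_CUBIC)
cv2.imwrite("pics/d.png",cv2.resize(np.hstack([crop(50),crop(230)]),(800,300)) if 0 else np.hstack([cv2.resize(b["image"][y:y+100,265:365,::-1],(400,400),interpolation=cv2.INTER_CUBIC) for y in (55,225)]))
E
```

```text
tray (542.780517578125, -213.91925048828125) (56.9306640625, 159.73666381835938) 14.88416862487793 prior yaw 14.860709842817599 px [288  99] [359 277]
pad ((0.9148769378662109, 1.0721435546875), (52.19964599609375, 146.3940887451172), 1.609270691871643) [291 105] [349 253]
```

View pics/d.png

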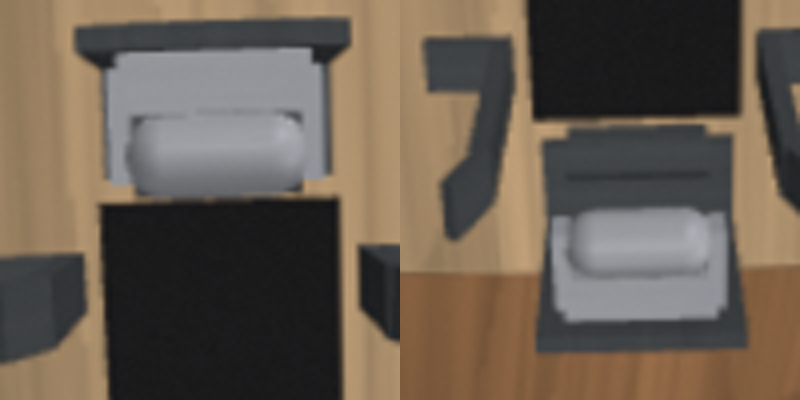

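```bash
python3 - <<'E'
from h import *
import pickle
a,b=pickle.load(open("w.pkl","rb"))
r=plane(b,[(318.75,93.4),(324.75,285.75)],D+.042*dz,dz)-D
print(np.column_stack([r@dx,r@dy])*1000, np.degrees(np.arctan2(-(r[0]-r[1])@dx,(r[0]-r[1])@dy)))
t=manip.camera("top");s=manip.camera("side")
im=b["image"].astype(int)
m=(im.max(2)<45).astype(np.uint8); m[:,:280]=0;m[:,360:]=0;m[:95]=0;m[265:]=0
m=cv2.morphologyEx(m,cv2.MORPH_OPEN,np.ones((5,5)))
for lo,hi in ((115,150),(205,245)):
    e=[(np.flatnonzero(m[y])[0],np.flatnonzero(m[y])[-1],y) for y in range(lo,hi)]; e=np.array(e,float)
    for k in (0,1):
        p=plane(b,np.column_stack([e[:,k],e[:,2]]),D,dz)-D; print(lo,k,(p@dx).mean()*1000,(p@dy).mean()*1000)
E
```

```text
[[ -1.21523225  83.9925354 ]
 [  3.7832727  -83.55565987]] 1.7088117062022368
115 0 -26.174539041473526 50.12059289104517
115 1 27.454488743750677 50.10682851508141
205 0 -23.133259684698324 -40.171033777508875
205 1 27.59264894533103 -40.19794589756103
```

```bash
python3 - <<'E'
from h import *
import pickle
a,b=pickle.load(open("w.pkl","rb"))
manip.move_to(D+.17*dz-.09*dy,ori(-dz,dx)); c2=wrist(); pickle.dump((a,b,c2),open("w.pkl","wb"))
cv2.imwrite("pics/w2.png",c2["image"][:,:,::-1])
def corners(c):
    im=c["image"].astype(int); m=(im.max(2)<45).astype(np.uint8); m[270:]=0
    m=cv2.morphologyEx(m,cv2.MORPH_OPEN,np.ones((7,7)))
    k=max(cv2.findContours(m,0,1)[0],key=cv2.contourArea); print(k[:,0].min(0),k[:,0].max(0))
    q=k[:,0].astype(float)
    ex=[q[np.argmax(q@np.array(d))] for d in ((-1,-1),(1,-1),(1,1),(-1,1))]
    # refine edges: fit lines through contour points between the corners
    L=[]
    for i in range(4):
        p,r=ex[i],ex[(i+1)%4];u=(r-p)/np.linalg.norm(r-p);n=np.array([-u[1],u[0]]);s=(q-p)@u/np.linalg.norm(r-p)
        z=q[(abs((q-p)@n)<3)&(s>.1)&(s<.9)].astype(np.float32);v=cv2.fitLine(z,1,0,.01,.01).ravel();L.append(np.cross([v[2],v[3],1],[v[2]+v[0],v[3]+v[1],1]))
    o=[np.cross(L[i-1],L[i]) for i in range(4)]; return np.array([x[:2]/x[2] for x in o])
A=corners(b);B=corners(c2);print(A.round(1).tolist(),B.round(1).tolist())
X=[]
for p,q in zip(A,B):
    x,e=tri([(b,p),(c2,q)]);X.append(x);d=x-D;print((d@np.array([dx,dy,dz]).T*1000).round(1),e)
for c,p in ((b,A),(c2,B)):
    P=plane(c,p,D,dz)-D; print((np.column_stack([P@dx,P@dy])*1000).round(1).tolist())
E
```

```text
[291 105] [349 253]
[291  11] [350 165]
[[290.0, 106.6], [349.0, 104.7], [349.0, 253.0], [298.9, 253.0]] [[290.8, 11.0], [347.5, 11.0], [350.5, 163.5], [296.7, 165.2]]
[-26.8  73.4   3.9] [np.float64(0.1), np.float64(0.1)]
[25.4 74.9 -2. ] [np.float64(0.1), np.float64(0.1)]
[ 28.9 -72.2  -0.8] [np.float64(0.2), np.float64(0.2)]
[-23.  -74.8  -5.7] [np.float64(0.3), np.float64(0.3)]
[[-27.3, 73.3], [25.4, 74.9], [28.9, -71.8], [-22.3, -71.7]]
[[-27.1, 74.6], [25.2, 74.3], [28.6, -72.1], [-22.8, -73.6]]
```

View pics/w2.png

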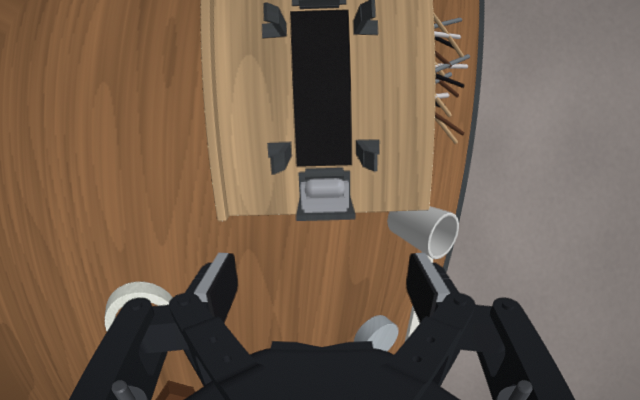

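The second view shows the floor strip at (291,11) to (350,165). The corners agree across the views: the dock yaw needs about +1.8°, with a shift of about 1 mm. I'll update the frame, check it, then grasp.

```bash
cat >> h.py <<'E'
th=np.radians(6.66+1.8); dy=np.array([-np.sin(th),np.cos(th),0]);h=np.array([np.cos(th),np.sin(th),0]);D=D+.0011*dx+.0006*np.array([-.116,.993,0])
dz=np.array([0,0,1])*np.cos(np.pi/6)-.5*h;dx=np.cross(dy,dz);D[2]=.085
ya=np.radians(14.88);ty=np.array([-np.sin(ya),np.cos(ya),0]);tx=np.array([ty[1],-ty[0],0]);T0=np.array([.5428,-.2139,.044])
E
python3 - <<'E'
from h import *
import pickle
a,b,c2=pickle.load(open("w.pkl","rb")); M=np.array([dx,dy,dz]).T
A=[[290.0, 106.6], [349.0, 104.7], [349.0, 253.0], [298.9, 253.0]];B=[[290.8, 11.0], [347.5, 11.0], [350.5, 163.5], [296.7, 165.2]]
for c,p in ((b,A),(c2,B)):
    q=(plane(c,p,D,dz)-D)@M*1000; print(q[:,:2].round(1).tolist(),q.mean(0).round(2))
print(((plane(b,[(318.75,93.4),(324.75,285.75)],D+.042*dz,dz)-D)@M*1000).round(1),((np.array([tri([(b,p),(c2,q)])[0] for p,q in zip(A,B)])-D)@M*1000).round(1), D)
# grasp
o=ori([0,0,-1],tx)
manip.command_gripper(.085)
manip.move_to(T0+[0,0,.12],o)
manip.servo_line(T0+[0,0,.039],o,rate=.08)
print(manip.get_time(),manip.get_contact_force().round(1),manip.get_width())
E
```

```text
[[-26.1, 73.5], [26.5, 73.7], [26.3, -74.0], [-25.2, -72.6]] [0.36 0.13 0.  ]
[[-25.8, 74.5], [26.3, 72.8], [26.0, -73.7], [-25.8, -73.9]] [ 0.17 -0.08  0.  ]
[[  0.2  84.1  42. ]
 [  0.7 -84.8  42. ]] [[-25.6  73.6   3.3]
 [ 26.6  73.6  -2.8]
 [ 26.1 -73.5   0.9]
 [-25.9 -74.8  -4.1]] [0.56457636 0.2737063  0.085     ]
7.4417 [-0.  -0.4  0.4] 0.08498727603060748
```

```bash
python3 - <<'E'
from h import *
manip.command_gripper(.045,70)
print(manip.get_width(),manip.get_grip_force(),manip.get_position()-T0,manip.get_contact_force().round(1))
manip.servo_line(T0+[0,0,.139],rate=.08); manip.hold(.2)
print(manip.get_time(),manip.get_width(),manip.get_contact_force().round(2))
s=manip.camera("side")["image"][:,:,::-1]; cv2.imwrite("pics/lift.png",cv2.resize(s[60:240,300:500],(600,540),interpolation=cv2.INTER_CUBIC))
c=wrist(); import pickle; pickle.dump(c,open("l.pkl","wb"))
E
```

```text
0.05389595801392932 74.19127821922302 [ 0.00046492 -0.00018926  0.04001961] [-1.4  0.9  5.9]
9.4333 0.053930476809396784 [-0.22 -0.7  -0.72]
```

View pics/lift.png

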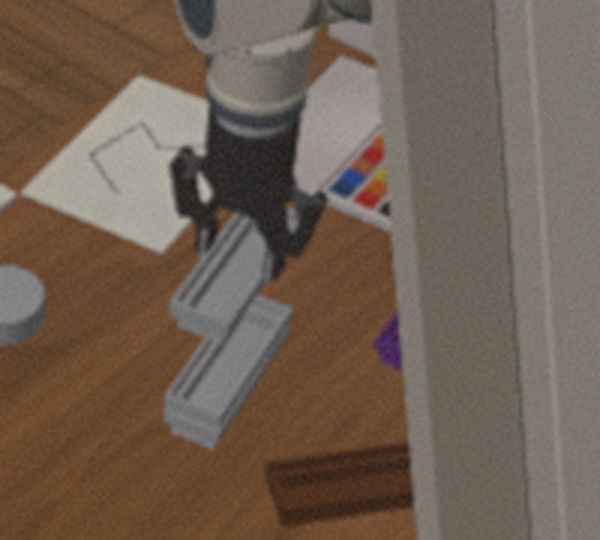

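The side view shows one tray held at (230,280), level, with the other two still nested at (225,370). I'll check where the tray sits in the hand.

```bash
python3 - <<'E'
from h import *
import pickle
c=pickle.load(open("l.pkl","rb")); cv2.imwrite("pics/l.png",c["image"][:,:,::-1])
E
```

```text
(no output)
```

View pics/l.png

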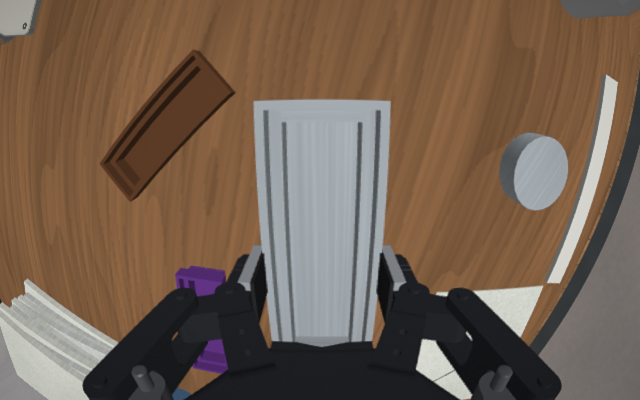

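```bash
python3 - <<'E'
from h import *
import pickle
c=pickle.load(open("l.pkl","rb")); T=c["T"]
im=c["image"].astype(int); sat=im.max(2)-im.min(2); m=(sat<35)&(im.min(2)>110)
# end edge row (by column) & side edges (by row), sub-threshold
cols=range(275,372,6); end=[(x,np.flatnonzero(m[60:200,x])[0]+59.5) for x in cols]
rows=range(110,236,14); L=[];Rr=[]
for y in rows:
    k=np.flatnonzero(m[y,235:410])+235; L.append((k[0]-.5,y)); Rr.append((k[-1]+.5,y))
n=T[:3,2];p0=T[:3,3]+.005*n
f=lambda u:((plane(c,u,p0,n)-T[:3,3])@T[:3,:3]*1000)[:,:2].round(1)
print(f(end)[::4].tolist());print(f(L)[::2].tolist(),f(Rr)[::2].tolist())
E
```

```text
[[79.7, -18.0], [79.5, -8.3], [79.8, 1.2], [79.5, 10.8], [79.8, 20.5]]
[[75.7, -27.0], [64.1, -27.3], [52.3, -27.0], [40.0, -27.3], [27.0, -27.3]] [[75.8, 28.2], [64.2, 28.6], [52.3, 28.3], [40.0, 28.6], [27.0, 28.6]]
```

```bash
cat >> h.py <<'E'
G=D-.0006*dx+.0004*dy; og=ori(-dz,dx)
at=lambda zt:G+(.039+zt)*dz
F=lambda:float(manip.get_contact_force()@dz)
E
python3 - <<'E'
from h import *
print([manip.solve_ik(at(z),og) is not None for z in (.16,.1,.05,.03,.0,-.003)], manip.solve_ik(at(0),og))
manip.servo_line(T0+[0,0,.2],rate=.15)
manip.move_to(at(.14),og); print(manip.get_time(),F())
manip.servo_line(at(.045),og,rate=.08); manip.hold(.2)
print(manip.get_time(),manip.get_contact_force().round(1),F(),manip.get_width(),((manip.get_position()-at(.045))@np.array([dx,dy,dz]).T*1000).round(2))
c=wrist(); t=manip.camera("top")["image"]
cv2.imwrite("pics/pre.png",np.hstack([c["image"][:300,160:480,::-1],cv2.resize(t[150:270,120:260,::-1],(350,300))]))
E
```

```text
[True, True, True, True, True, True] [ 0.52734312  0.50295389  2.04684048 -1.08561629  0.21105626  1.40903993]
11.8417 -0.8904608541854182
13.375 [ 0.3  1.4 -1.3] -1.3636702438792454 0.05421065562960478 [0.29 0.11 0.37]
```

View pics/pre.png

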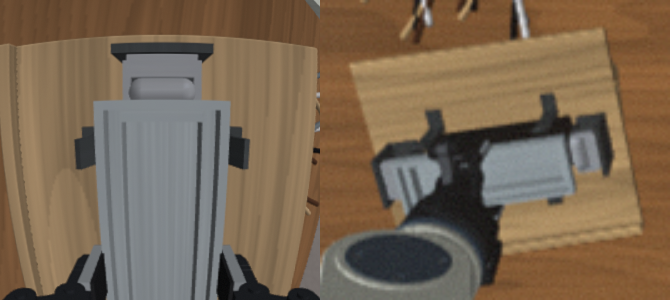

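The tray sits between the posts. The roller (centre about 163,88) lines up with the tray's end (centre about 162,101), so I'm pushing in small steps with a force check.

```bash
python3 - <<'E'
from h import *
M=np.array([dx,dy,dz]).T; b=F()
for k in list(range(32,10,-2))+list(range(10,-3,-1)):
    manip.servo_line(at(k/1000),og,rate=.015)
    f=manip.get_contact_force()@M; z=(manip.get_position()-G)@dz*1000-39
    print(k,round(z,1),f.round(1),round(manip.get_time(),2))
    if f[2]-b>35 or (k<6 and f[2]-b>8): print("stop"); break
c=wrist(); cv2.imwrite("pics/in.png",c["image"][:300,160:480,::-1])
E
```

```text
32 32.0 [-0.9  0.5 -0.6] 14.49
30 30.5 [-2.7  1.8  9.1] 14.78
28 28.6 [-2.9  2.6 10.8] 15.06
26 26.4 [-1.5  1.   6.5] 15.34
24 24.3 [-1.3  0.1  7.4] 15.62
22 22.3 [-1.8 -0.5  6.3] 15.91
20 20.2 [-1.  -1.   5.3] 16.19
18 17.9 [-0.2 -5.3  4.7] 16.48
16 15.9 [-0.2 -6.5  4.4] 16.76
14 14.2 [-0.9 -6.5 12. ] 17.04
12 12.2 [-0.5 -5.8 10.6] 17.32
10 10.1 [ 0.6 -4.5  7.3] 17.61
9 9.0 [-0.1 -4.4  8.3] 17.86
8 8.1 [-0.7 -3.2  7.7] 18.11
7 7.2 [-1.3 -3.2 10.5] 18.36
6 6.1 [-0.9 -2.7 10.3] 18.61
5 5.2 [-0.9 -1.7 10.3] 18.86
stop
```

```bash
python3 - <<'E'
from h import *
c=cv2.imread("pics/in.png"); t=manip.camera("top")["image"][:,:,::-1]; s=manip.camera("side")["image"][:,:,::-1]
cv2.imwrite("pics/in2.png",np.hstack([c,np.vstack([cv2.resize(t[160:250,120:260],(420,270),interpolation=cv2.INTER_CUBIC),cv2.resize(s[215:315,180:310],(420,320),interpolation=cv2.INTER_CUBIC)])[:300*2]]) if 0 else np.hstack([cv2.resize(c,(380,356)),cv2.resize(s[215:315,180:297],(416,356),interpolation=cv2.INTER_CUBIC)]))
E
```

```text
(no output)
```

View pics/in2.png

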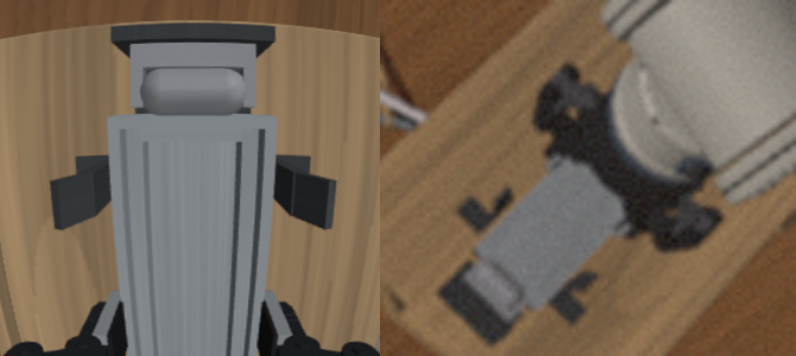

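The +y end looks about 3 mm high: the tray has pitched slightly in the grip and that roller has not closed yet. I'll keep pushing with a higher force allowance.

```bash
python3 - <<'E'
from h import *
M=np.array([dx,dy,dz]).T
for k in (4,3,2,1,0,-1):
    manip.servo_line(at(k/1000),og,rate=.01)
    f=manip.get_contact_force()@M; m=manip.get_torque()@M; z=(manip.get_position()-G)@dz*1000-39
    print(k,round(z,1),f.round(1),m.round(2),round(manip.get_time(),2))
    if f[2]>22: print("stop"); break
manip.hold(.2)
c=wrist(); cv2.imwrite("pics/in3.png",c["image"][:300,160:480,::-1]); print(F())
im=c["image"].astype(int); m=(im.max(2)-im.min(2)<35)&(im.min(2)>100)
for y in (110,125,140): k=np.flatnonzero(m[y,235:410])+235; print(y,k[0],k[-1])
E
```

```text
4 4.3 [ 0.3 -2.3 12.3] [-1.05  0.36  0.14] 19.26
3 3.0 [-0.6 -4.4  5.8] [-1.2   0.19  0.15] 19.51
2 1.5 [ 0.3 -5.6 -1.6] [-1.43  0.21  0.09] 19.76
1 0.9 [-0.2 -3.5  5.3] [-1.17  0.39 -0.  ] 20.01
0 0.5 [-1.9 -3.4 14.2] [-1.22  0.49 -0.07] 20.26
-1 0.5 [-3.6 -3.3 30.9] [-1.31  0.83 -0.04] 20.51
stop
30.881786131442972
110 254 391
125 254 390
140 255 389
```

View pics/in3.png

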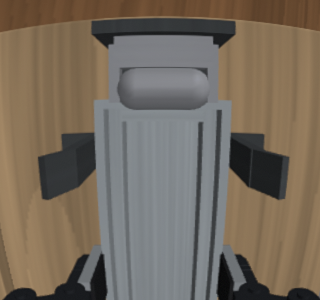

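The tray has snapped in: the roller (163,90) now overlaps the rim edge at (163,101), and the force dipped, then rose to 31 N as it bottomed. I'll relax, release, retract and check the other end.

```bash
python3 - <<'E'
from h import *
import pickle
manip.servo_line(at(0),og,rate=.01); print(F())
manip.command_gripper(.08,20); print(manip.get_width(),F())
manip.servo_line(at(.13),og,rate=.08)
manip.move_to(at(.14)-.09*dy,og); manip.hold(.3)
c=wrist(); print(manip.get_time(),manip.get_contact_force().round(1)); pickle.dump(c,open("e.pkl","wb"))
s=manip.camera("side")["image"][:,:,::-1]
cv2.imwrite("pics/end.png",np.hstack([cv2.resize(c["image"][0:200,220:420,::-1],(400,400)),cv2.resize(s[120:320,170:400],(400,348))[:348] if 0 else cv2.resize(s[120:320,190:390],(400,400))]))
E
```

```text
15.484562941605468
0.07956871309701533 -0.024512786757481336
23.975 [0.  0.  0.3]
```

View pics/end.png

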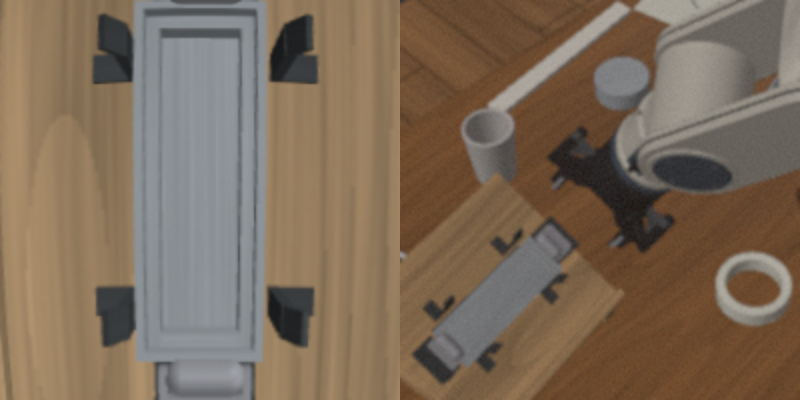

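```bash
python3 - <<'E'
from h import *
import pickle
c=pickle.load(open("e.pkl","rb")); M=np.array([dx,dy,dz]).T
q=lambda u,z:((plane(c,np.array(u)/2+[220,0],D+z*dz,dz)-D)@M*1000).round(1)
print(q([(134,6),(265,8),(262,360),(135,360)],.034)); print(q([(204,378),(204,360),(204,398)],.042))
E
```

```text
[[-29.7  77.4  34. ]
 [ 25.7  76.4  34. ]
 [ 25.9 -78.9  34. ]
 [-30.4 -79.   34. ]]
[[  0.2 -85.   42. ]
 [  0.2 -76.9  42. ]
 [  0.2 -94.1  42. ]]
```

```bash
python3 -c "
from rig import manip
print(manip.sign_off())"
```

```text
the job is handed in; nothing more can be done
None
```

I lifted the top tray off the stack, snapped it home in the dock, released it and handed the job in at about 24 s; the final picture shows it in place, with the push stopped at about 31 N, but no verdict came back.

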